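# Turn the worn rubbing insert round in its cradle

## Task

On the abrasion tester's deck two double-ended rubbing inserts lie in blue open-topped cradles; one has its worn, dark end facing out. Lift that one from its cradle, turn it end for end, and lay it back fully seated in the same cradle, without dropping it, so that its fresh white end faces out. Leave the other insert, whose white end is already out, alone.

Things in the scene. Friction and masses are not known exactly. Their poses are not given: they have to be found in the camera images.
- insert: Insert to reverse, lying level with its dark end out. 138 mm along its x, about 120 g, balanced. Middle: red grip block 26 long (x), 24 wide (y), 34 high (z), free on both sides: grip its 24 mm width from above. Through it a 16 mm square steel shank; on each end a felt bob 28 in diameter, 22 long: +x white (fresh), -x dark brown (worn). Origin: middle of the block.
- cradle: Its fixed blue cradle. Origin on the deck below mid-seat; x level, +x the open, outward side; z up. Base 10 mm thick, 64 wide. Saddles 7 thick at x = -30.5 and 30.5 hold the shank: notch floor at z 47, 28 wide, flared to 44 at the tops (z 75). Back wall at x -96 to -86, z to 90. Seated, the insert's origin is at x, y about 0, z 55 mm; play 13 mm lengthwise, 6 sideways either way.
- white_end (a point): The middle of the flat outer face of the white bob of insert, on its axis, 69 mm from its origin.
- other_insert: The bystander: an identical insert (same sizes, same axes, +x is the white end) in an identical cradle elsewhere on the deck, already lying with its white end out. Leave it where it is.
Things that resemble listed ones, but are neither listed nor needed, are in the scene too. What is shaped like the insert but purple is not meant. What is shaped like the cradle but orange is not meant.

How it is judged:
At the end, for the whole second after the job is handed in: The insert is at rest in its own cradle with the white end on the cradle's open (+x) side: its origin within 18 mm lengthwise and 12 mm sideways of the middle of the seat and within 6 mm of the seated height, its axis within 14 degrees of the cradle's, level to within 5 degrees (x of insert in the frame of cradle between -0.018 and 0.018 m and y of insert in the frame of cradle between -0.012 and 0.012 m and z of insert in the frame of cradle between 0.049 and 0.061 m and angle between insert's own x axis and vertical between 1.48 and 1.66 rad and angle between the x axis of insert and the x axis of cradle, either way round below 0.25 rad and x of white_end in the frame of cradle above 0.03 m and linear speed of insert below 0.02 m/s and angular speed of insert below 0.2 rad/s); the robot touches nothing.
It fails at once if the other insert is moved by more than 15 mm (distance of other_insert from where it was at the start of the episode above 0.015 m).
It fails at once if the insert is dropped: out of the fingers more than 30 mm above its seat (z of insert in the frame of cradle above 0.085 m and contact force between the fingers and insert below 0.05 N).
It also fails if it takes over 40 s, if anything falls off the work surface, if the arm or the gripper's body presses on something with over 40 N, if the wrist force passes 120 N, or if a joint passes its speed limit or range.

## Robot

A 6-joint arm with a two-finger parallel gripper is mounted at the origin on the work surface. World frame = base frame: x ahead of the robot, y to its left, z up, the work surface at z = 0. Lengths are in m, angles in rad, forces in N, time in s.
With the tool pointing down it reaches from about 0.425 to 0.95 m from the base axis. Payload 3.5 kg.
Tool frame: the origin (TCP) lies on the centre line of the jaws, within the pads' length; the fingertips stand 17 mm ahead of it and the grasp point (between the pads) lies 2 mm behind it; z points along the fingers, y is the line along which they close (so a half turn about z gives the same grasp; the last joint's range is limited). The gripper opens to 85 mm and grips with 20 to 120 N. Pads are 22 mm wide; open, the fingers measure 114 mm over their backs; the gripper's body (76 mm by 85 mm) begins 54 mm behind the grasp point. The pads swing forward as they close: fully open they stand 13 mm farther back than shut.
Start: joints at [0.969, 0.286, 1.577, -0, 1.279, -0.15], TCP at [0.295, 0.607, 0.248] pointing down, gripper open.
Joint ranges: [-2.77, 2.77], [-0.9, 2.22], [0.21, 2.48], [-1.53, 4.67], [0.24, 2.81], [-2.84, 2.84]. Speed limits (rad/s): [2.79, 2.79, 3.14, 3.14, 3.14, 3.14].

## Interface

Orientations are given as a unit quaternion [x, y, z, w].
In Python, from plant import ctrl gives the robot as it stands. The module is installed in compiled form; this text tells all that it offers.
- The arm moves only by the tool drive_tool, never from a script. Its argument "moves" is a list of rows, each a list of 3 entries, a list of its own where there are three numbers: the turn, a rotation vector about the tool's x, y, z in rad, then the shift along the tool's x, y, z in m, then the finger opening in m, from 0 to 0.0854. A call has 1 to 5 rows; each row shifts and turns the commanded pose from where the row before left it, along the tool's axes as they then stand; what a row does not reach is not made up. A row lasts 1/8 s, in which the tool goes at most 62.5 mm and 10.7 degrees, less where a joint would pass 70% of its speed; a pose out of reach is approached as far as the arm can. A call with a gripper value outside its range is refused whole. The fingers move at their own pace and stop on an object; "grip_force" is the grip in N (left out, the last holds). Time passes only in rows, so rows that do not move let the fingers close. It gives the time, the measured TCP pose, the force, the opening and the grip force at its end, in the units of the state.
- ctrl.get_state(): the state, without advancing time (a new reading comes with each control period).
- ctrl.read_camera(name): name is "scene" or "top" or "wrist"; returns a dict with "image" (400x640x3 uint8, red, green, blue), "fx", "fy", "cx", "cy" (pixels), "R" (3x3) and "t" (3): a world point X has camera coordinates R X + t. Camera axes: x right, y down, z forward; pixel columns grow to the right and rows downward; lengths in m; the calibration is good to about 2 mm. A picture is of the moment at which its call begins. There is no depth.
- ctrl.sign_off(): hands the job in; it is judged then, once.
The state is a dict: "time": time; "qpos": joint angles; "dq": joint speeds; "joint_efforts": joint torques, N m; "eef_pos": TCP position; "tcp_rot": TCP orientation; "contact_force": force on the tool from outside, world axes, zero at the start; "wrist_torque": the same for the moment, N m; "opening": opening from 0.0 (shut) to 1.0 (fully open); "finger_force": force on a finger pad.
Only numpy, scipy, OpenCV 4.12 (cv2) and the standard library are available. Lean on these libraries where they do the work, as an engineer would, in place of code of your own. Each camera call takes 0.05 s, during which the arm holds its last target. There are 200 camera calls.

## Working session

There is one attempt and no reset: what is moved stays moved. The work goes in short steps, Python scripts to look and compute and a tool call to move; the robot and the scene stay as the last step left them, time stands still between calls to the robot, and variables do not carry over. Pictures are saved under pics/ and viewed, at most 10 in all, crops included, and the job is handed in when it is done.

Besides the shell and the picture viewer there is one more tool, called after "Call:" in YAML: its name, and indented under it one key for each argument. drive_tool: Moves the arm, as the interface text tells. Its arguments: {"type":"object","properties":{"moves":{"type":"array","items":{"type":"array"}},"grip_force":{"type":"number"}},"required":["moves"]}

```bash
mkdir -p pics; cat > h.py <<'E'
import numpy as np, cv2
from scipy.spatial.transform import Rotation as Ro
from plant import ctrl
def shot(n,f=None):
    c=ctrl.read_camera(n)
    if f: cv2.imwrite('pics/'+f,cv2.cvtColor(c['image'],cv2.COLOR_RGB2BGR))
    np.savez('cam_'+n,**c); return c
def ld(n): return np.load('cam_%s.npz'%n)
def ray(c,u,v):
    R=np.array(c['R']);t=np.array(c['t']);d=R.T@np.array([(u-c['cx'])/c['fx'],(v-c['cy'])/c['fy'],1]);return -R.T@t,d
def atz(c,u,v,z):
    o,d=ray(c,u,v);return o+d*(z-o[2])/d[2]
def tri(obs):
    A=np.zeros((3,3));b=np.zeros(3)
    for c,u,v in obs:
        o,d=ray(c,u,v);d=d/np.linalg.norm(d);P=np.eye(3)-np.outer(d,d);A+=P;b+=P@o
    X=np.linalg.solve(A,b)
    return X,[np.linalg.norm(np.cross(X-ray(*q)[0],ray(*q)[1]/np.linalg.norm(ray(*q)[1]))) for q in obs]
def proj(c,X):
    p=np.array(c['R'])@X+np.array(c['t']);return p[0]/p[2]*c['fx']+c['cx'],p[1]/p[2]*c['fy']+c['cy']
E
python3 - <<'E'
from h import *
a=[shot(n)['image'] for n in('top','scene')]
for n,i in zip(('top','scene'),a): cv2.imwrite(f'pics/{n}0.png',i[:,:,::-1])
print(ctrl.get_state())
E
```

```text
{'time': 0.1, 'qpos': array([ 9.69003369e-01,  2.87141284e-01,  1.57802697e+00, -2.42457061e-06,
        1.27862271e+00, -1.50020960e-01]), 'dq': array([ 0.00041804, -0.00185576, -0.00309826, -0.00061601, -0.00077508,
        0.00116709]), 'joint_efforts': array([ 3.56087394e-04, -4.07294619e+01, -2.93699688e+01, -1.78024434e-04,
        3.41637075e-03, -1.02015369e-05]), 'eef_pos': array([0.29434378, 0.60681952, 0.24704462]), 'tcp_rot': array([ 2.23969464e-01,  9.74595542e-01, -1.02283217e-03, -4.02438067e-04]), 'contact_force': array([ 0.16182358, -0.65921744,  0.44689103]), 'wrist_torque': array([-0.01898297,  0.06014692,  0.02224329]), 'finger_force': 0.0, 'opening': 1.004910586704768}
```

View pics/top0.png

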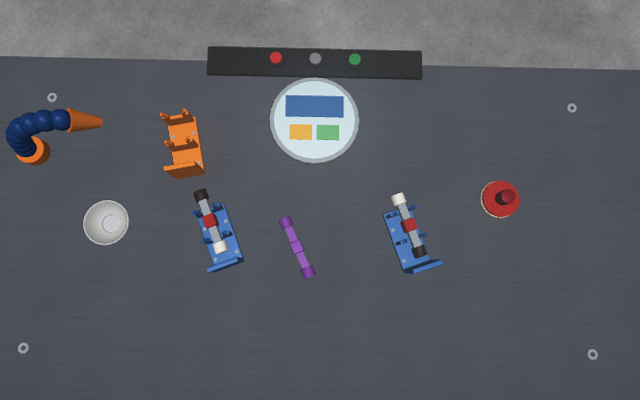

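View pics/scene0.png

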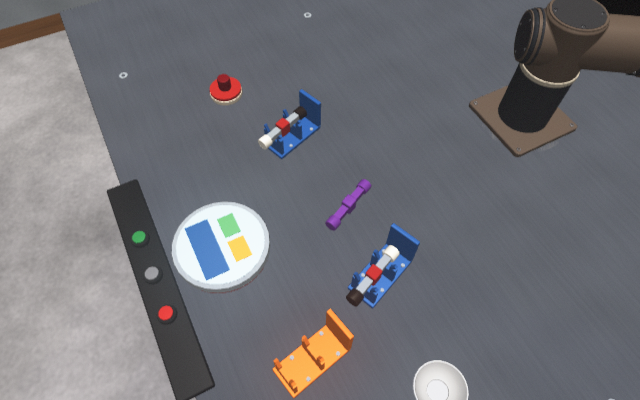

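Top view: the blue-cradled insert with its block at (210,221) has its dark bob at (201,195), away from the back wall (225,266). The one at (410,225) has its white bob (400,200) on the outside. The purple bar (297,247) and the orange cradle (183,145) are decoys. So the left one fits, and it appears in the scene view at (374,272). I'll confirm with one crop and measure.

```bash
python3 - <<'E'
from h import *
T,S=ld('top'),ld('scene')
def cen(c,box,f):
    u0,v0,u1,v1=box; h=cv2.cvtColor(c['image'][v0:v1,u0:u1],cv2.COLOR_RGB2HSV).astype(int)
    m=f(h).astype(np.uint8); n,l,s,ce=cv2.connectedComponentsWithStats(m); k=1+np.argmax(s[1:,4]); return ce[k][0]+u0,ce[k][1]+v0,s[k,4]
red=lambda h:((h[...,0]<8)|(h[...,0]>172))&(h[...,1]>150)&(h[...,2]>70)
white=lambda h:(h[...,1]<50)&(h[...,2]>205)
dark=lambda h:(h[...,2]<50)&((h[...,0]<25)|(h[...,0]>150))
bt=(185,180,250,280);bs=(335,225,425,315)
for n,f in(('red',red),('white',white),('dark',dark)):
    a=cen(T,bt,f);b=cen(S,bs,f);X,r=tri([(T,*a[:2]),(S,*b[:2])]);print(n,np.round(a,1),np.round(b,1),X.round(4),np.round(r,4))
    print(atz(T,*a[:2],.055))
a=T['image'][170:290,170:260,::-1];b=S['image'][215:335,320:440,::-1]
cv2.imwrite('pics/crop.png',np.hstack([cv2.resize(x,None,fx=3.7,fy=3.7,interpolation=cv2.INTER_CUBIC) for x in(a,b)]))
E
```

```text
red [209.2 220.4 135. ] [373.6 272.7 164. ] [0.5662 0.2118 0.0644] [0.001 0.001]
[0.56790689 0.21335492 0.055     ]
white [218.8 246.6  93. ] [391.6 251.6 125. ] [0.5129 0.1898 0.0647] [0.0014 0.0014]
[0.51437752 0.19090294 0.055     ]
dark [204.6 193.7  43. ] [350.7 301.   22. ] [0.626  0.2318 0.0347] [0.0017 0.0017]
[0.62391427 0.22579343 0.055     ]
```

View pics/crop.png

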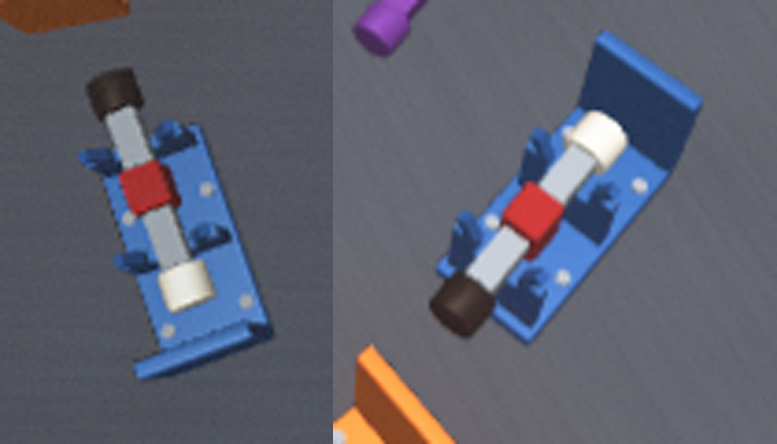

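The crop confirms it: on the left one the dark bob is out and the white bob is by the back wall. Next I'll move above it and turn to line up with its axis.

Call:
drive_tool:
  moves:
    - [[0,0,0],[-0.042,-0.024,0],0.085]
    - [[0,0,0],[-0.042,-0.024,0],0.085]
    - [[0,0,0],[-0.042,-0.024,0],0.085]
    - [[0,0,0],[-0.042,-0.024,0],0.085]
    - [[0,0,0],[-0.042,-0.024,0],0.085]

```text
time: 0.72
eef_pos: [0.4316, 0.4061, 0.2477]
tcp_rot: [0.224, 0.975, -0.0, -0.0]
contact_force: [-0.2, 0.6, -1.0]
opening: 0.995
finger_force: 0.0
```

Call:
drive_tool:
  moves:
    - [[0,0,0],[-0.042,-0.024,0],0.085]
    - [[0,0,0],[-0.042,-0.024,0],0.085]
    - [[0,0,0],[-0.042,-0.024,0],0.085]
    - [[0,0,0],[-0.042,-0.024,0],0.085]
    - [[0,0,0],[-0.04,-0.022,0],0.085]

```text
time: 1.35
eef_pos: [0.5673, 0.2091, 0.2478]
tcp_rot: [0.224, 0.975, -0.0, -0.0]
contact_force: [0.8, 0.2, 0.7]
opening: 0.994
finger_force: 0.0
```

Call:
drive_tool:
  moves:
    - [[0,0,-0.17],[0,0,0],0.085]
    - [[0,0,-0.17],[0,0,0],0.085]
    - [[0,0,-0.17],[0,0,0],0.085]
    - [[0,0,-0.17],[0,0,0],0.085]
    - [[0,0,-0.17],[0,0,0],0.085]

```text
time: 1.98
eef_pos: [0.5665, 0.2106, 0.2476]
tcp_rot: [-0.201, 0.98, -0.0, -0.001]
contact_force: [-0.3, -0.3, -0.2]
opening: 0.998
finger_force: 0.0
```

```bash
python3 - <<'E'
from h import *
c=shot('wrist','w1.png'); s=ctrl.get_state();print(s['time'],s['eef_pos'],Ro.from_quat(s['tcp_rot']).as_matrix().round(3),s['qpos'].round(2))
for X in([.566,.212,.072],[.513,.19,.06],[.626,.232,.06]):print(proj(c,np.array(X)))
E
```

```text
2.025 [0.56647036 0.21057575 0.24761782] [[-0.918 -0.396 -0.001]
 [-0.396  0.918 -0.   ]
 [ 0.001  0.    -1.   ]] [ 0.19  0.13  1.76 -0.    1.25 -1.79]
(np.float64(323.0848277482492), np.float64(182.27604950351133))
(np.float64(323.6993860313983), np.float64(115.36885161936536))
(np.float64(317.6556515507755), np.float64(242.91010940745895))
```

View pics/w1.png

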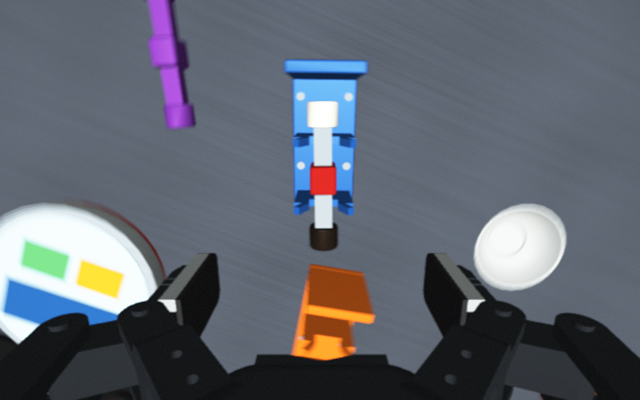

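The wrist view shows the insert running vertically: block (323,180), white bob (322,113), dark bob (323,237). The cradle's wall is at (325,68) and its saddle tops are at rows ~139 and ~208. It is well aligned, so I'll measure against the cradle.

```bash
python3 - <<'E'
from h import *
W,T,S=ld('wrist'),ld('top'),ld('scene')
h=cv2.cvtColor(W['image'],cv2.COLOR_RGB2HSV).astype(int)
m=((h[...,0]<8)|(h[...,0]>172))&(h[...,1]>150)&(h[...,2]>70); m[:150]=0;m[215:]=0;m[:,:290]=0;m[:,360:]=0
v,u=np.nonzero(m);print(u.min(),u.max(),v.min(),v.max(),u.mean(),v.mean())
R=np.array([[-.918,-.396,0],[-.396,.918,0],[0,0,-1]]); p=np.array([.5665,.2106,.2476])
tl=lambda X:(R.T@(X-p)).round(4)   # tool frame
X,r=tri([(W,u.mean(),v.mean()),(S,373.6,272.7)]);print('red tri W+S',X,r)
print('red top',tl(atz(W,u.mean(),v.mean()-1,.072)))
for n,a,b,z in(('white',322,113,.064),('dark',323.5,237,.064),('sadRL',300,139,.075),('sadRR',346,139,.075),('sadFL',299,208,.075),('sadFR',349,208,.075),('wallL',285,61,.09),('wallR',366,61,.09),('baseBL',293,100,.01),('baseBR',356.5,100,.01),('baseFL',293.5,195,.01),('baseFR',356,195,.01)):
    print(n,tl(atz(W,a,b,z)))
b=(h[...,0]>100)&(h[...,0]<118)&(h[...,1]>120)
for c in(297,325,350):print(c,[(int(i),int(j)) for i,j in zip(*[np.flatnonzero(np.diff(np.r_[0,b[50:230,c].astype(int),0])==k)+50 for k in(1,-1)])])
for r_ in(66,100,120,155,190):print(r_,[(int(i),int(j)) for i,j in zip(*[np.flatnonzero(np.diff(np.r_[0,b[r_,270:380].astype(int),0])==k)+270 for k in(1,-1)])])
E
```

```text
310 335 164 194 322.9028985507246 180.03478260869565
red tri W+S [0.56557934 0.21203979 0.06409992] [np.float64(0.000334350662917603), np.float64(0.0003343506629175764)]
red top [0.0028 0.0013 0.1756]
white [0.0594 0.0008 0.1836]
dark [-0.0554  0.0017  0.1836]
sadRL [ 0.0384 -0.018   0.1726]
sadRR [0.0382 0.0211 0.1726]
sadFL [-0.023  -0.0202  0.1726]
sadFR [-0.0232  0.0246  0.1726]
wallL [ 0.0988 -0.0273  0.1576]
wallR [0.0985 0.0344 0.1576]
baseBL [ 0.0706 -0.0282  0.2376]
baseBR [0.0703 0.0357 0.2376]
baseFL [-0.0283 -0.0303  0.2376]
baseFR [-0.0286  0.0374  0.2376]
297 [(59, 93), (100, 163), (168, 215)]
325 [(60, 101)]
350 [(60, 93), (101, 164), (168, 215)]
66 [(284, 368)]
100 [(293, 298), (303, 345), (352, 356)]
120 [(293, 306), (339, 356)]
155 [(293, 313), (332, 354)]
190 [(294, 309), (337, 353)]
```

```bash
python3 - <<'E'
import cv2
i=cv2.imread('pics/w1.png')[50:255,270:385];cv2.imwrite('pics/w1c.png',cv2.resize(i,None,fx=2.9,fy=2.9,interpolation=cv2.INTER_CUBIC))
E
```

```text
(no output)
```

View pics/w1c.png

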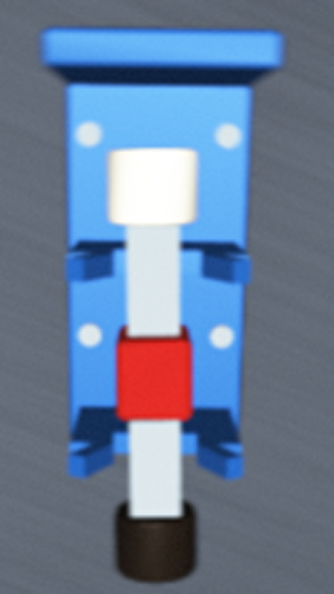

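```bash
python3 - <<'E'
from h import *
W=ld('wrist'); R=np.array([[-.918,-.396,0],[-.396,.918,0],[0,0,-1]]); p=np.array([.5665,.2106,.2476])
o,d=ray(W,320,200);print('cam in tool',R.T@(o-p),R.T@d)
P=lambda x,z,y=.003:tuple(np.round(proj(W,p+R@np.array([x,y,.2476-z])),1))
for cx in(0,.004,.008):
    print(cx,{(k,z):P(cx-k,z)[1] for k,z in((-.096,.09),(-.096,.001),(-.086,.09),(-.086,.01),(-.034,.075),(-.027,.075),(.027,.075),(.034,.075),(.034,.01))})
print('block if z .055 top.072',[(x,z,P(.0028+x,z)) for x in(-.013,.013) for z in(.038,.072)])
E
```

```text
cam in tool [ 6.87380297e-02 -2.06196615e-05 -1.24831672e-01] [-0.27276276 -0.00424866  0.96207025]
0 {(-0.096, 0.09): np.float64(64.8), (-0.096, 0.001): np.float64(73.8), (-0.086, 0.09): np.float64(78.6), (-0.086, 0.01): np.float64(83.8), (-0.034, 0.075): np.float64(144.1), (-0.027, 0.075): np.float64(152.3), (0.027, 0.075): np.float64(212.2), (0.034, 0.075): np.float64(219.5), (0.034, 0.01): np.float64(200.0)}
0.004 {(-0.096, 0.09): np.float64(59.2), (-0.096, 0.001): np.float64(69.6), (-0.086, 0.09): np.float64(73.1), (-0.086, 0.01): np.float64(79.5), (-0.034, 0.075): np.float64(139.3), (-0.027, 0.075): np.float64(147.6), (0.027, 0.075): np.float64(207.9), (0.034, 0.075): np.float64(215.3), (0.034, 0.01): np.float64(196.4)}
0.008 {(-0.096, 0.09): np.float64(53.5), (-0.096, 0.001): np.float64(65.4), (-0.086, 0.09): np.float64(67.6), (-0.086, 0.01): np.float64(75.3), (-0.034, 0.075): np.float64(134.6), (-0.027, 0.075): np.float64(142.9), (0.027, 0.075): np.float64(203.6), (0.034, 0.075): np.float64(211.1), (0.034, 0.01): np.float64(192.8)}
block if z .055 top.072 [(-0.013, 0.038, (np.float64(324.5), np.float64(184.5))), (-0.013, 0.072, (np.float64(324.8), np.float64(193.3))), (0.013, 0.038, (np.float64(324.4), np.float64(158.5))), (0.013, 0.072, (np.float64(324.8), np.float64(164.6)))]
```

The back wall and saddle rows agree with a cradle centre at tool x +4, y +3 mm. The block centre is at about x +1, y +1.5 mm. I'll descend and grip.

Call:
drive_tool:
  moves:
    - [[0,0,0],[0.002,0.002,0.05],0.085]
    - [[0,0,0],[0,0,0.05],0.085]
    - [[0,0,0],[0,0,0.05],0.085]
    - [[0,0,0],[0,0,0.03],0.085]
    - [[0,0,0],[0,0,0.01],0.085]

```text
time: 2.65
eef_pos: [0.5622, 0.2113, 0.0554]
tcp_rot: [-0.197, 0.98, 0.0, -0.003]
contact_force: [1.2, 1.0, 0.0]
opening: 0.996
finger_force: 0.0
```

Call:
drive_tool:
  moves:
    - [[0,0,0],[0,0,0],0.05]
    - [[0,0,0],[0,0,0],0.03]
    - [[0,0,0],[0,0,0],0.01]
    - [[0,0,0],[0,0,0],0.01]
    - [[0,0,0],[0,0,0],0.01]
  grip_force: 60

```text
time: 3.28
eef_pos: [0.5654, 0.212, 0.0601]
tcp_rot: [-0.198, 0.98, 0.0, 0.001]
contact_force: [-1.4, -0.8, 5.5]
opening: 0.272
finger_force: 59.4
```

Call:
drive_tool:
  moves:
    - [[0,0,0],[0,0,-0.01],0.01]
    - [[0,0,0],[0,0,-0.02],0.01]
    - [[0,0,0],[0,0,-0.03],0.01]
    - [[0,0,0],[0,0,-0.03],0.01]
    - [[0,0,0],[0,0,0],0.01]

```text
time: 3.9
eef_pos: [0.5663, 0.2122, 0.1524]
tcp_rot: [-0.198, 0.98, -0.0, 0.004]
contact_force: [-0.6, 0.5, -1.5]
opening: 0.268
finger_force: 58.8
```

```bash
python3 - <<'E'
from h import *
shot('scene')
i=ld('scene')['image'][170:330,300:460,::-1];a=cv2.resize(i,(400,400))
j=shot('wrist')['image'][:,:,::-1][100:400,170:470]
cv2.imwrite('pics/lift.png',np.hstack([a,cv2.resize(j,(400,400))]));s=ctrl.get_state();print(s)
E
```

```text
{'time': 4.0, 'qpos': array([ 1.90828526e-01,  2.28871820e-01,  1.83933524e+00,  1.41518050e-05,
        1.07355204e+00, -1.77817587e+00]), 'dq': array([0.0003985 , 0.02591079, 0.02628383, 0.00031192, 0.00093776,
       0.00044672]), 'joint_efforts': array([-3.92040252e-03, -3.79000425e+01, -2.85074240e+01,  4.61323634e-04,
       -3.90761741e-02,  5.09530696e-05]), 'eef_pos': array([0.56384753, 0.21169198, 0.14817486]), 'tcp_rot': array([-1.97787834e-01,  9.80244850e-01,  6.90719325e-06, -8.31649418e-05]), 'contact_force': array([ 0.46348586,  0.25607526, -2.6667117 ]), 'wrist_torque': array([ 0.00266598,  0.00739071, -0.00990923]), 'finger_force': 58.76737654209137, 'opening': 0.27198411514506443}
```

View pics/lift.png

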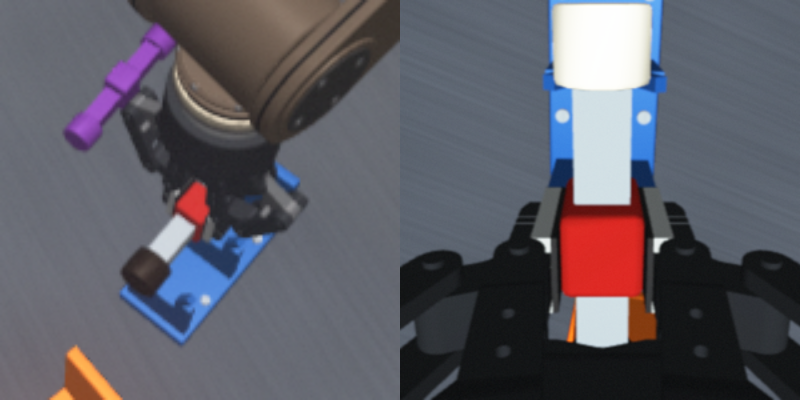

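The grasp looks level and clear: dark bob at (145,270) in the left half, block between the pads in the right half. Now the half turn.

Call:
drive_tool:
  moves:
    - [[0,0,0.17],[0,0,0],0.01]
    - [[0,0,0.17],[0,0,0],0.01]
    - [[0,0,0.17],[0,0,0],0.01]
    - [[0,0,0.17],[0,0,0],0.01]
    - [[0,0,0.17],[0,0,0],0.01]

```text
time: 4.62
eef_pos: [0.5628, 0.2114, 0.1458]
tcp_rot: [0.227, 0.974, -0.001, -0.002]
contact_force: [0.3, 0.0, -1.3]
opening: 0.27
finger_force: 58.7
```

Call:
drive_tool:
  moves:
    - [[0,0,0.17],[0,0,0],0.01]
    - [[0,0,0.17],[0,0,0],0.01]
    - [[0,0,0.17],[0,0,0],0.01]
    - [[0,0,0.17],[0,0,0],0.01]
    - [[0,0,0.17],[0,0,0],0.01]

```text
time: 5.25
eef_pos: [0.5628, 0.2114, 0.1458]
tcp_rot: [0.608, 0.794, -0.002, -0.001]
contact_force: [-0.1, -0.3, -0.8]
opening: 0.271
finger_force: 58.7
```

Call:
drive_tool:
  moves:
    - [[0,0,0.17],[0,0,0],0.01]
    - [[0,0,0.17],[0,0,0],0.01]
    - [[0,0,0.17],[0,0,0],0.01]
    - [[0,0,0.17],[0,0,0],0.01]
    - [[0,0,0.17],[0,0,0],0.01]

```text
time: 5.88
eef_pos: [0.5628, 0.2114, 0.1458]
tcp_rot: [0.881, 0.472, -0.002, -0.001]
contact_force: [-0.3, 0.2, -1.7]
opening: 0.269
finger_force: 58.7
```

Call:
drive_tool:
  moves:
    - [[0,0,0.17],[0,0,0],0.01]
    - [[0,0,0.17],[0,0,0],0.01]
    - [[0,0,0.17],[0,0,0],0.01]
    - [[0,0,0.08],[0,0,0],0.01]
    - [[0,0,0],[0,0,0],0.01]

```text
time: 6.5
eef_pos: [0.563, 0.2115, 0.1461]
tcp_rot: [0.98, 0.199, -0.002, -0.0]
contact_force: [0.2, 0.1, -0.9]
opening: 0.274
finger_force: 58.7
```

```bash
python3 - <<'E'
from h import *
i=shot('scene')['image'][170:330,300:460,::-1];a=cv2.resize(i,(400,400))
j=shot('wrist')['image'][:,:,::-1][100:400,170:470]
cv2.imwrite('pics/turn.png',np.hstack([a,cv2.resize(j,(400,400))]));s=ctrl.get_state()
print(s['eef_pos'],s['tcp_rot'],s['qpos'].round(2),s['finger_force'])
M=Ro.from_quat(s['tcp_rot']).as_matrix();print('cradle centre in tool',M.T@(np.array([.5616,.2118,.057])-s['eef_pos']), 'yaw',np.degrees(np.arctan2(M[1,0],M[0,0])))
E
```

```text
[0.56343564 0.21154994 0.14691941] [ 9.79960747e-01  1.99186912e-01 -1.22860654e-03 -3.06950367e-06] [ 0.19  0.23  1.84 -0.    1.07  1.36] 58.737852573394775
cradle centre in tool [-0.00137594 -0.00090228  0.08992344] yaw 22.97888347495574
```

View pics/turn.png

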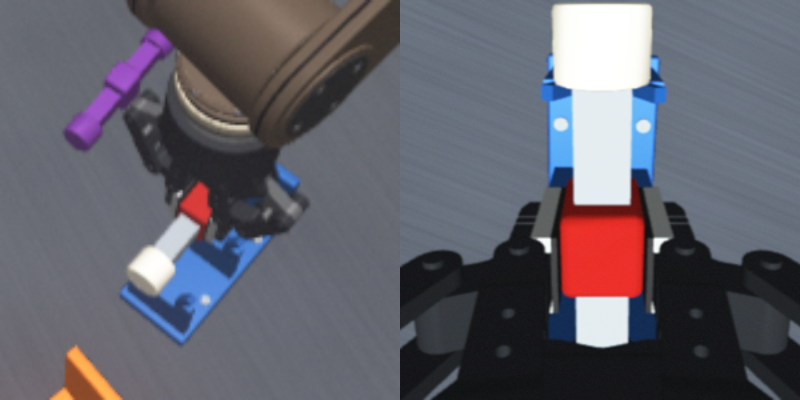

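After the turn the white bob is out at (150,270) and the shank is centred over the saddles. Lowering.

Call:
drive_tool:
  moves:
    - [[0,0,0],[-0.001,-0.001,0.03],0.01]
    - [[0,0,0],[0,0,0.03],0.01]
    - [[0,0,0],[0,0,0.015],0.01]
    - [[0,0,0],[0,0,0.008],0.01]
    - [[0,0,0],[0,0,0.004],0.01]

```text
time: 7.22
eef_pos: [0.5634, 0.2124, 0.0616]
tcp_rot: [0.98, 0.199, 0.0, -0.0]
contact_force: [0.8, 0.2, -0.6]
opening: 0.268
finger_force: 58.8
```

Call:
drive_tool:
  moves:
    - [[0,0,0],[0,0,0.002],0.01]
    - [[0,0,0],[0,0,0],0.01]
    - [[0,0,0],[0,0,0],0.01]

```text
time: 7.6
eef_pos: [0.5635, 0.2124, 0.0602]
tcp_rot: [0.98, 0.199, 0.001, 0.0]
contact_force: [1.4, -0.2, 0.8]
opening: 0.267
finger_force: 59.0
```

Back at the grasp height with contact showing in the force, so I'll open and retreat.

Call:
drive_tool:
  moves:
    - [[0,0,0],[0,0,0.001],0.01]
    - [[0,0,0],[0,0,0],0.035]
    - [[0,0,0],[0,0,0],0.06]
    - [[0,0,0],[0,0,0],0.085]
    - [[0,0,0],[0,0,0],0.085]

```text
time: 8.22
eef_pos: [0.5628, 0.2122, 0.0582]
tcp_rot: [0.98, 0.199, -0.0, -0.0]
contact_force: [-0.7, -0.3, 0.7]
opening: 0.994
finger_force: 0.0
```

Call:
drive_tool:
  moves:
    - [[0,0,0],[0,0,-0.02],0.085]
    - [[0,0,0],[0,0,-0.04],0.085]
    - [[0,0,0],[0,0,-0.05],0.085]
    - [[0,0,0],[0,0,-0.05],0.085]
    - [[0,0,0],[0,0,0],0.085]

```text
time: 8.85
eef_pos: [0.5661, 0.213, 0.2265]
tcp_rot: [0.98, 0.199, 0.007, 0.0]
contact_force: [-0.7, -1.1, -0.3]
opening: 0.997
finger_force: 0.0
```

```bash
python3 - <<'E'
from h import *
i=shot('scene')['image'][170:330,300:460,::-1];a=cv2.resize(i,(400,400))
W=shot('wrist');j=W['image'][:,:,::-1]
cv2.imwrite('pics/end.png',np.hstack([a,cv2.resize(j[50:350,170:470],(400,400))]));s=ctrl.get_state()
h=cv2.cvtColor(W['image'],cv2.COLOR_RGB2HSV).astype(int)
m=((h[...,0]<8)|(h[...,0]>172))&(h[...,1]>150)&(h[...,2]>70);m[:120]=0;m[240:]=0;m[:,:290]=0;m[:,360:]=0
v,u=np.nonzero(m);S=ld('scene');print(s['eef_pos'],s['opening'],u.mean(),v.mean(),atz(W,u.mean(),v.mean(),.07)-np.array([.5616,.2118,.07]))
E
```

```text
[0.56320068 0.21236224 0.22017276] 0.995303590330296 320.76962025316453 189.7632911392405 [0.0016087  0.00027345 0.        ]
```

View pics/end.png

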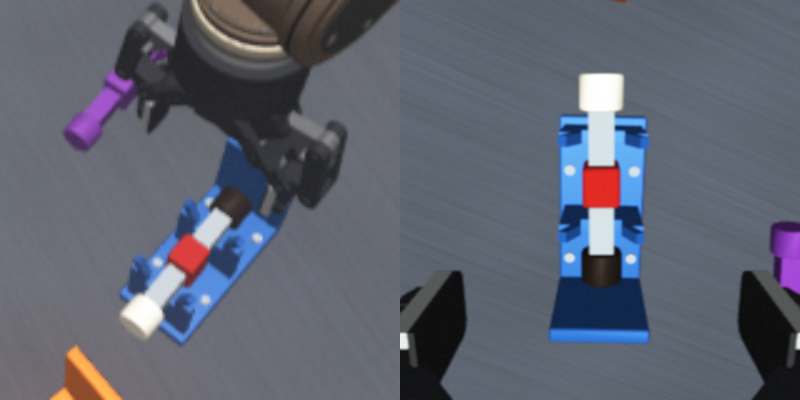

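The insert lies seated and centred to about 2 mm, with the white bob out at (140,315) left and (601,92) right, and the gripper clear.

```bash
python3 -c "
from plant import ctrl
print(ctrl.sign_off())"
```

```text
the job is handed in; nothing more can be done
None
```

The worn insert is turned end for end and back in its own cradle with the white end out, within about 2 mm of the seat's middle by the last wrist picture; I left the other insert alone and handed the job in at about 9 s, but no verdict came back.

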